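Wind back a sprung belt tensioner and pin it for refitting

ROBOT

A 7-joint arm with a two-finger parallel gripper is mounted at the origin on a cart in front of the work surface, level with it; the furniture and walls round the work are solid. World frame = base frame: x ahead of the robot, y to its left, z up, the work surface at z = 0. Lengths are in m, angles in rad, forces in N, time in s.
With the tool pointing down it reaches from about 0.35 to 0.9 m from the base axis. Payload 8.1 kg.
Tool frame: the origin (TCP) lies midway between the tips of the shut fingers; the grasp point (between the pads) lies arm.grasp_offset behind it (arm.grasp_offset is the distance from the TCP to the grasp point, in m); z points along the fingers, y is the line along which they close (so a half turn about z gives the same grasp; the last joint's range is limited). The gripper opens to 92 mm and grips with 3 to 60 N. Pads are 19 mm wide; open, the fingers measure 130 mm over their backs; the gripper's body (75 mm by 190 mm) begins 47 mm behind the grasp point.
Start: joints at [-1.396, 0.434, 0.025, 1.573, -0.012, 1.134, -0.075], TCP at [0.171, 0.601, 0.227] pointing down, gripper open.
Joint ranges: [-2.62, 2.62], [-0.44, 2.09], [-1.27, 1.32], [0.08, 2.57], [-1.32, 4.46], [0.12, 2], [-2.74, 2.74]. Speed limits (rad/s): [2.22, 2.22, 3.01, 3.01, 3.14, 3.14, 3.14].

INTERFACE

Orientations are given as a rotation vector (axis times angle).
In Python, from cell import observe, imaging, arm gives the robot as it stands.
- The arm moves only by the tool apply_moves, never from a script. Its argument "commands" is a list of rows, each a list of 5 numbers: the opening in per cent of the stroke, from 0 (shut) to 100 (fully open), then the shift along the world's x, y, z in units of 0.06 m (1.0 is 0.06 m), then the turn about the world's z in units of 0.5 rad (1.0 is 0.5 rad). A call has 1 to 12 rows; each row shifts and turns the commanded pose from where the row before left it; what a row does not reach is not made up. A row lasts 1/8 s, in which the tool goes at most 62.5 mm and 10.7 degrees, less where a joint would pass 70% of its speed; a pose out of reach is approached as far as the arm can. A call with a number of a shift or a turn outside -1 to 1 is refused whole. A call with a gripper value outside its range is refused whole. The fingers move at their own pace and stop on an object; "newtons" is the grip in N (left out, the last holds). Time passes only in rows, so rows that do not move let the fingers close. It gives the time, the measured TCP pose, the force, the opening and the grip force at its end, in the units of the state.
- observe(): the state, without advancing time (a new reading comes with each control period).
- imaging.get_image(name): name is "side" or "top" or "wrist"; returns (picture, depth): 400x640x3 uint8, red, green, blue; 400x640 float32, m along the optical axis (not along the pixel's ray), 0 where there is no reading.
- imaging.camera_params(name): a dict with "camera_matrix" (3x3 intrinsics, pixels), "origin" and "rotation" of the camera in the world; the wrist camera has in their place "tool_from_camera" (4x4, takes a point from camera to tool coordinates, whose origin is the TCP and whose axes are the flange's). Camera axes: x right, y up, looking along -z (the intrinsics and any distortion apply to the point x, -y, -z); pixel columns grow to the right and rows downward; lengths in m; the calibration is good to about 2 mm. A picture is of the moment at which its call begins: read the wrist's pose just before it. camera_params takes no time and is no camera call.
- arm.sign_off(): hands the job in; it is judged then, once.
The state is a dict: "clock": time; "joints": joint angles; "dq": joint speeds; "joint_efforts": joint torques, N m; "position": TCP position; "ee_rot": TCP orientation; "force": force on the tool from outside, world axes, zero at the start; "ft_torque": the same for the moment, N m; "width": opening from 0.0 (shut) to 1.0 (fully open); "gripper_force": force on a finger pad.
Only numpy, scipy, OpenCV 4.12 (cv2) and the standard library are available. Lean on these libraries where they do the work, as an engineer would, in place of code of your own. Each camera call takes 0.05 s, during which the arm holds its last target. There are 200 camera calls.

TASK

The planer's belt tensioner, screwed to the plywood board, has to be locked back before it is refitted: take the locking pin (the one with the flat tab head) out of the pin block, put its nose through the lug hole of the swing arm, swing the arm back against its spring until you feel the hole in the lock plate underneath, and drop the pin in fully home so that it holds the arm there by itself when you let go. Feel for the hole without forcing the pin, do not let the arm fly back, and leave the short pin and the other things on the bench where they are.

Things in the scene. Friction and masses are not known exactly. Their poses are not given: they have to be found in the camera images.
- tensioner: Fixed belt tensioner on an 18 mm plywood board (150 mm in x, 310 mm in y). Origin on the bench below the arm's pivot, z up. A grey swing arm 8 mm thick turns about the vertical pivot: on the +y side it carries a steel idler wheel (66 mm across, 95 mm from the pivot, top at z = 92 mm), on the -y side it ends in a lug with a hole. Within 65 mm of the lug's path nothing stands above z = 62 mm.
- tension_arm (a joint): Swing of the arm in rad: 0 at rest against its stop, growing clockwise seen from above (the lug moves towards the tensioner's -x side); far stop at 0.80. A linear spring drives it back to 0: about 4 N at the lug hole at rest, 6 to 9.5 N at the lock position. Let go unlocked, it flies back. At swing q the lug hole lies at bearing -1.309 - q rad from the tensioner's +x axis, 75 mm from the pivot.
- lug_hole (a point): Centre of the upper mouth of the 13 mm through hole in the arm's round lug (32 mm across, 8 mm thick, upper face 54 mm above the bench); moves with the arm.
- lock_zone (a point): Point on top of the steel lock plate (43 mm above the bench, 3 mm under the lug; 42 mm wide, 112 mm long along the swing, 16 mm thick, 9 mm of free space beneath). Its 12 mm through hole lies 75 mm from the pivot, but anywhere up to 0.20 rad of swing either side of this point (arm at 0.24 to 0.69 rad), as the clamped plate differs on each unit: feel or look for it.
- locking_pin: Loose steel pin, about 80 g, upright in the block. Origin: centre of its collar's underside, z up the pin. Below it a 10 mm round shank 32 mm long, with a 2 mm chamfer to a flat 9 mm nose; above it a 21 mm collar 5 mm thick, then a flat tab head, 16 mm thick in the pin's x, 30 mm wide in its y, 5 to 41 mm above the origin: grip it across the 16 mm.
- pin_tip (a point): Nose of the locking pin, on its axis 32 mm below its origin. With the nose on the lock plate the pin's origin is 21 mm above the lug's upper face; fully home the collar rests on the lug and the nose is 22 mm above the bench. The shank is oiled: while the arm is held back, friction at the lug resists its sliding by only 1 to 3 N.
- short_pin: The other pin in the block: the same 10 mm shank and collar but only 18 mm of shank and a round knob head 26 mm across, 38 mm high. Too short to lock the arm; to be left alone.
- pin_block: Fixed hardwood block, 50 x 124 x 42 mm, origin at the centre of its underside; two 12 mm through holes 30 mm either side of the centre along its y. The pins stand in them with their collars on its top, either one in either hole.
- hex_keys: Bystander: folding hex key set, 20 x 111 x 24 mm, on the bench between block and board; origin at the centre of its underside.
- off_cut: Bystander: hardwood off-cut, 45 x 70 x 19 mm; origin at the centre of its underside.
- brush: Bystander: bench brush, 230 mm long; origin at the centre of its underside.
- measure: Bystander: tape measure, 39 x 91 x 66 mm; origin at the centre of its underside.
- pencil: Bystander: carpenter's pencil, 180 mm long; origin at the centre of its underside.

How it is judged:
By the outcome, as a careful person would: the job done as asked, in the order asked, and still so for the second after the job is handed in, with the robot touching nothing.
It also fails if it takes over 72 s, if anything falls off the work surface, if the arm or the gripper's body presses on something with over 40 N, if the wrist force passes 120 N, or if a joint passes its speed limit or range.

## Working session

There is one attempt and no reset: what is moved stays moved. The work goes in short steps, Python scripts to look and compute and a tool call to move; the robot and the scene stay as the last step left them, time stands still between calls to the robot, and variables do not carry over. Pictures are saved under pics/ and viewed, at most 10 in all, crops included, and the job is handed in when it is done.

Besides the shell and the picture viewer there is one more tool, called after "Call:" as name(argument=value, ...), one argument or row to a line, values as JSON. apply_moves: Moves the arm, as the interface text tells. Its arguments: {"type":"object","properties":{"commands":{"type":"array"},"newtons":{"type":"number"}},"required":["commands"]}

```bash
ls; mkdir -p pics
cat > h.py <<'E'
import numpy as np, cv2
from cell import observe, imaging, arm
def cam(n):
    p=imaging.camera_params(n); return p
def world(n,depth,uv,p=None,state=None,z=None):
    p=p or cam(n); K=np.array(p["camera_matrix"])
    if "origin" in p: o=np.array(p["origin"]);R=np.array(p["rotation"])
    else:
        from scipy.spatial.transform import Rotation as Ro
        T=np.array(p["tool_from_camera"]);Rt=Ro.from_rotvec(state["ee_rot"]).as_matrix()
        R=Rt@T[:3,:3];o=np.array(state["position"])+Rt@T[:3,3]
    uv=np.atleast_2d(uv).astype(float)
    d=np.c_[(uv[:,0]-K[0,2])/K[0,0],-(uv[:,1]-K[1,2])/K[1,1],-np.ones(len(uv))]@R.T
    if z is not None: s=(z-o[2])/d[:,2]
    else: s=depth[uv[:,1].astype(int),uv[:,0].astype(int)]
    return o+d*s[:,None]
E
python3 - <<'E'
from h import *
s=observe(); print({k:np.round(v,3) for k,v in s.items()}, arm.grasp_offset)
for n in ("top","side"):
    im,d=imaging.get_image(n); cv2.imwrite(f"pics/{n}.png",im[:,:,::-1]); np.savez(f"{n}.npz",im=im,d=d); 
    print(n,{k:np.round(v,3) for k,v in cam(n).items()})
print(cam("wrist"))
E
```

```text
pics
{'clock': np.float64(0.0), 'joints': array([-1.396,  0.435,  0.025,  1.574, -0.012,  1.134, -0.075]), 'dq': array([ 0.001, -0.002,  0.   ,  0.001,  0.001,  0.   , -0.001]), 'joint_efforts': array([-0.0000e+00, -6.6784e+01,  9.8500e-01, -3.1446e+01, -6.0000e-02,
        4.3000e-02,  0.0000e+00]), 'position': array([0.171, 0.601, 0.226]), 'ee_rot': array([-4.350e-01, -3.111e+00,  2.000e-03]), 'force': array([ 0.466,  0.293, -0.108]), 'ft_torque': array([-0.036,  0.006, -0.035]), 'gripper_force': np.float64(0.0), 'width': np.float64(1.003)} 0.0188
top {'camera_matrix': array([[388.55 ,   0.   , 316.211],
       [  0.   , 388.55 , 205.411],
       [  0.   ,   0.   ,   1.   ]]), 'origin': array([ 0.111, -0.085,  1.307]), 'rotation': array([ 0.289, -0.284, -1.529])}
side {'camera_matrix': array([[456.832,   0.   , 315.044],
       [  0.   , 456.832, 203.688],
       [  0.   ,   0.   ,   1.   ]]), 'origin': array([-0.018, -1.16 ,  0.805]), 'rotation': array([ 1.025, -0.248, -0.448])}
{'camera_matrix': array([[283.69537731,   0.        , 322.94101305],
       [  0.        , 283.69537731, 194.49936269],
       [  0.        ,   0.        ,   1.        ]]), 'tool_from_camera': array([[ 3.90827165e-05,  9.65749531e-01,  2.59476091e-01,
         6.88427759e-02],
       [ 9.99999134e-01, -3.79100439e-04,  1.26036039e-03,
         9.14404218e-04],
       [ 1.31555996e-03,  2.59475817e-01, -9.65748709e-01,
        -1.58228829e-01],
       [ 0.00000000e+00,  0.00000000e+00,  0.00000000e+00,
         1.00000000e+00]])}
```

```bash
sed -i 's/R=np.array(p\["rotation"\])/R=cv2.Rodrigues(np.array(p["rotation"],float))[0]/' h.py; python3 -c "
from h import *
print(world('top',np.load('top.npz')['d'],[[320,200],[100,100],[500,100]]))"
```

```text
[[ 0.63345611 -0.08785019  0.00242322]
 [ 1.5221208   1.2556314  -0.6630478 ]
 [ 1.74226424 -1.29017942 -0.88431433]]
```

View pics/top.png

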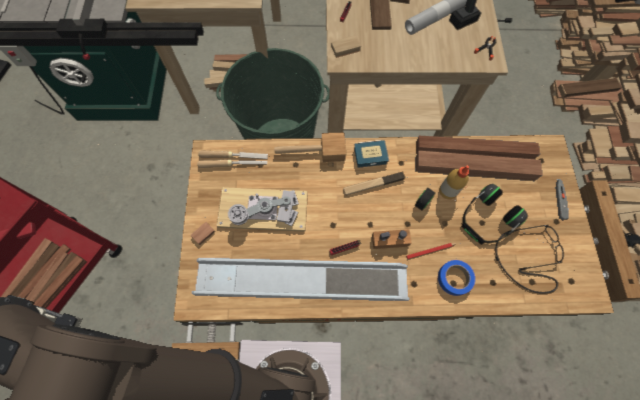

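View pics/side.png

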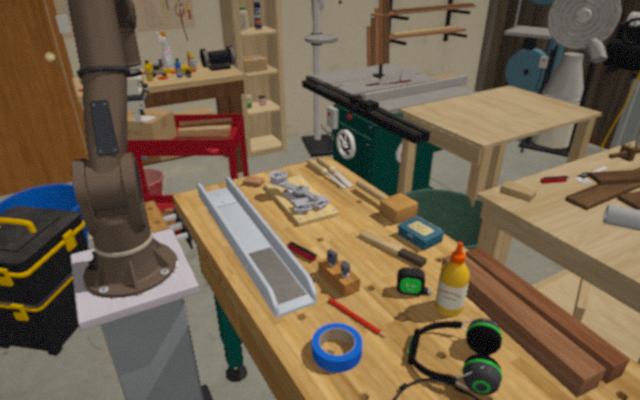

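Top view: the tensioner board is around (265,208) and the pin block around (390,240), with the hex keys at (345,248) between them. I'll enlarge these areas.

Run:
```python
from h import *
t=np.load('top.npz');im=t['im'][:,:,::-1];d=t['d']
s=np.load('side.npz');si=s['im'][:,:,::-1]
f=lambda a,k:cv2.resize(a,None,fx=k,fy=k,interpolation=cv2.INTER_CUBIC)
a=f(im[180:260,210:420],3.8); b=f(si[230:300,300:380],4.5); c=f(si[160:230,255:350],4.5)
o=np.zeros((600,800,3),np.uint8); o[:a.shape[0],:a.shape[1]]=a
o[304:304+296,:360]=b[:296]; o[304:304+296,370:370+427]=c[:296,:427]
cv2.imwrite('pics/crop1.png',o)
for uv in [(265,200),(285,207),(290,198),(240,213),(380,240),(390,240),(400,238),(345,248),(225,195),(300,190)]: print(uv,np.round(world('top',d,uv)[0],3))
```

```text
(265, 200) [0.606 0.102 0.06 ]
(285, 207) [0.589 0.034 0.042]
(290, 198) [0.624 0.018 0.038]
(240, 213) [0.546 0.178 0.089]
(380, 240) [ 0.476 -0.292  0.047]
(390, 240) [ 0.477 -0.326  0.043]
(400, 238) [ 0.484 -0.359  0.049]
(345, 248) [ 0.451 -0.176  0.024]
(225, 195) [0.64  0.254 0.014]
(300, 190) [ 0.67  -0.014  0.006]
```

View pics/crop1.png

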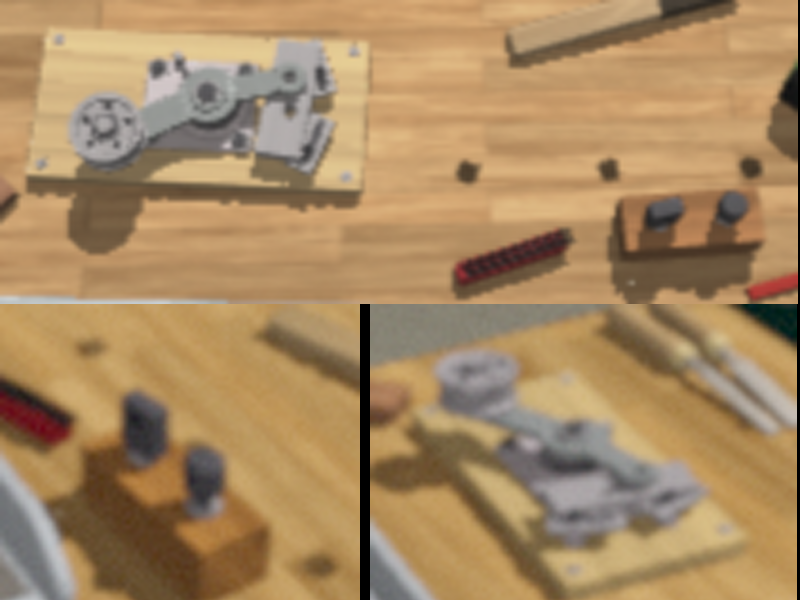

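Top crop: the flat-tab pin is the left one, at crop (664,212), or image (384.7,235.8). The round-knob short pin is on the right. The pivot is at crop (207,92) and the lug at (290,76). I'll look at the tensioner with the wrist camera first, then the pin.

Call:
apply_moves(
  commands=[
    [100,0.6,-0.75,0,-0.25],
    [100,0.6,-0.75,0,-0.25],
    [100,0.6,-0.75,0,-0.25],
    [100,0.6,-0.75,0,-0.25],
    [100,0.6,-0.75,0,-0.25],
    [100,0.6,-0.75,0,-0.25],
    [100,0.6,-0.75,0,-0.25],
    [100,0.6,-0.75,0,-0.25],
    [100,0.6,-0.75,0,-0.25],
    [100,0.6,-0.75,0,-0.25],
    [100,0.6,-0.75,0,0],
    [100,0.6,-0.75,0,0],
  ],
)

```text
clock: 1.6
position: [0.6042, 0.0598, 0.2265]
ee_rot: [-2.172, -2.269, 0.0]
force: [-0.0, 0.4, 0.2]
width: 0.999
gripper_force: 0.0
```

Call:
apply_moves(
  commands=[
    [100,0,0,0,0],
    [100,0,0,0,0],
  ],
)

```text
clock: 1.85
position: [0.603, 0.0613, 0.2262]
ee_rot: [-2.173, -2.267, 0.001]
force: [-0.5, 1.2, -0.4]
width: 0.999
gripper_force: 0.0
```

Run:
```python
from h import *
s=observe(); im,d=imaging.get_image('wrist'); np.savez('w1.npz',im=im,d=d,p=s['position'],r=s['ee_rot']); print(s['position'],s['ee_rot'],s['dq'].max())
cv2.imwrite('pics/w1.png',im[:,:,::-1])
for n in [(320,200),(100,200),(500,200)]: print(n,world('wrist',d,n,state=s))
```

```text
[0.60298295 0.06129497 0.2261518 ] [-2.17289914e+00 -2.26748044e+00  1.14688198e-03] 0.008563804424254574
(320, 200) [[0.60119417 0.03538239 0.05407864]]
(100, 200) [[0.29997986 0.01000573 0.01164279]]
(500, 200) [[0.82757503 0.04135493 0.04097914]]
```

View pics/w1.png

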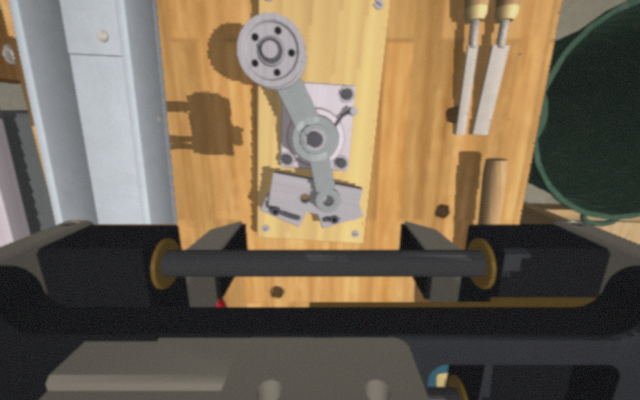

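Wrist view: pivot near (315,139), lug hole near (327,201), and the lock plate's hole, dark, near (305,198). I'll refine these.

Run:
```python
from h import *
t=np.load('w1.npz');im=t['im'][:,:,::-1];d=t['d'];s=dict(position=t['p'],ee_rot=t['r'])
k=6;x0,y0=255,120
a=cv2.resize(im[y0:220,x0:380],None,fx=k,fy=k,interpolation=cv2.INTER_CUBIC);
cv2.imwrite('pics/w1c.png',a)
h=world('wrist',d,(305,198),state=s,z=.043)[0];l=world('wrist',d,(327,201),state=s,z=.054)[0]
for z in (.054,.062): 
  p=world('wrist',d,(315,139),state=s,z=z)[0]; print(p,np.linalg.norm((l-p)[:2]),np.linalg.norm((h-p)[:2]))
print(l,h, world('wrist',d,[(315,139),(305,139),(335,201),(290,190)],state=s))
```

```text
[0.59256476 0.10783536 0.054     ] 0.07535367062702227 0.07459023437569465
[0.59277655 0.10840979 0.062     ] 0.0758654933653982 0.0751883906321471
[0.60973338 0.0344636  0.054     ] [0.58234125 0.03394907 0.043     ] [[0.59276527 0.1083792  0.06157397]
 [0.5814601  0.1077589  0.05964264]
 [0.61942343 0.03493827 0.0541888 ]
 [0.5634508  0.04343274 0.04287683]]
```

View pics/w1c.png

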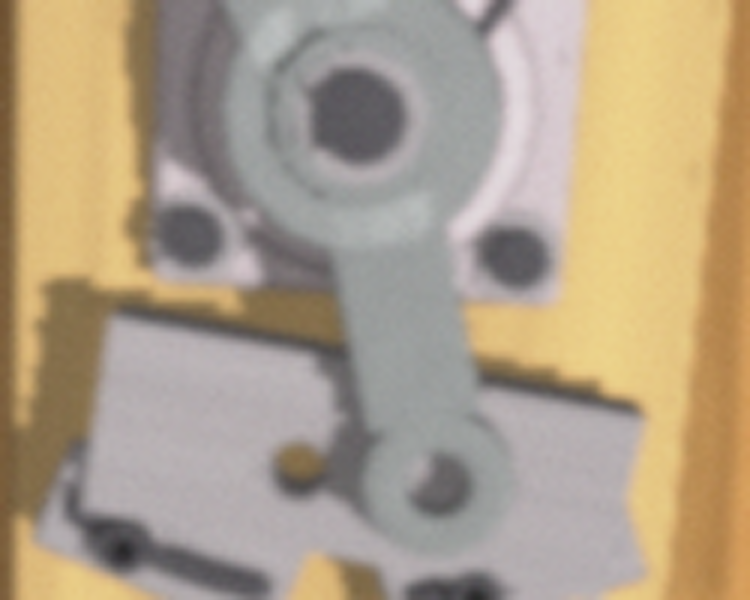

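The crop gives the lug hole at (328.3,200.5), plate hole at (304.7,198.0) and pivot at (314.5,139.2). The radii check out at 75 mm, and the lock swing comes to q ≈ 0.39. Now the pin.

Call:
apply_moves(
  commands=[
    [100,-0.28,-0.82,0,0],
    [100,-0.28,-0.82,0,0],
    [100,-0.28,-0.82,0,0],
    [100,-0.28,-0.82,0,0],
    [100,-0.28,-0.82,0,0],
    [100,-0.28,-0.82,0,0],
    [100,-0.28,-0.82,0,0],
    [100,0,0,0,0],
    [100,0,0,0,0],
    [100,0,0,0,0],
  ],
)

```text
clock: 3.15
position: [0.4868, -0.2811, 0.2266]
ee_rot: [-2.169, -2.272, -0.001]
force: [-0.2, 0.1, -0.8]
width: 1.0
gripper_force: 0.0
```

Run:
```python
from h import *
s=observe(); im,d=imaging.get_image('wrist'); np.savez('w2.npz',im=im,d=d,p=s['position'],r=s['ee_rot']); print(s['position'],s['ee_rot'],s['joints'])
v,u=np.mgrid[0:230,200:450]; uv=np.c_[u.ravel(),v.ravel()]
P=world('wrist',d,uv,state=s)
m=(P[:,2]>.072)&(P[:,2]<.09)&(d[uv[:,1],uv[:,0]]>0.1)&(abs(P[:,0]-.48)<.12)
mask=np.zeros((400,640),np.uint8); mask[uv[m,1],uv[m,0]]=255
n,lab,st,ce=cv2.connectedComponentsWithStats(mask)
for i in range(1,n):
    if st[i,4]<30: continue
    c=cv2.findContours((lab==i).astype(np.uint8),0,1)[0][0]
    sel=lab[uv[:,1],uv[:,0]]==i
    r=cv2.minAreaRect(c); z=np.median(P[sel,2]); box=world('wrist',d,cv2.boxPoints(r),state=s,z=z)
    print(st[i],'z',z,np.percentile(P[sel,2],95),'rect',r,'centre',world('wrist',d,r[0],state=s,z=z),'box\n',np.round(box,4),[np.degrees(np.arctan2(*(box[(j+1)%4]-box[j])[[1,0]])) for j in range(2)])
cv2.imwrite('pics/w2.png',cv2.resize(im[60:230,200:440,::-1],None,fx=3.3,fy=3.3,interpolation=cv2.INTER_CUBIC))
```

```text
[ 0.48676873 -0.28111419  0.22656642] [-2.16888902e+00 -2.27186064e+00 -1.20781002e-03] [-0.01094521  0.36212639  0.5984003   1.7646128  -0.22863261  1.08510359
  0.71131872]
[311 185  18  29 391] z 0.08293947497439197 0.08438002785963467 rect ((319.4764404296875, 199.39414978027344), (27.44170379638672, 14.642807960510254), 77.47119140625) centre [[ 0.48463777 -0.29795895  0.08293947]] box
 [[ 0.473  -0.285   0.0829]
 [ 0.4885 -0.2807  0.0829]
 [ 0.4966 -0.3112  0.0829]
 [ 0.4807 -0.3157  0.0829]] [np.float64(15.509594624595092), np.float64(-75.08180414205623)]
```

View pics/w2.png

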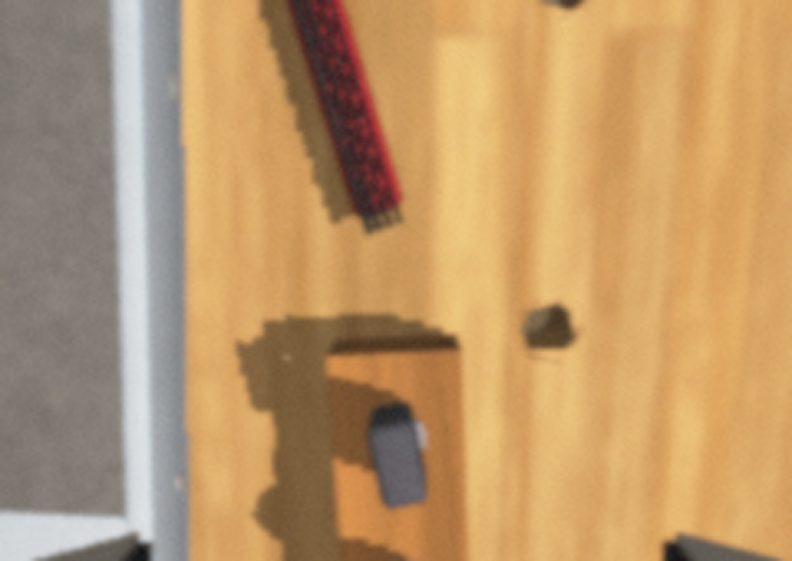

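Wrist view: the tab top is centred at image (319.5,199.4), z 0.083, about 16×31 mm, turned about 15° from world x. I'll go down and grip.

Call:
apply_moves(
  commands=[
    [60,-0.036,-0.29,-0.4,0.218],
    [60,0,0,-0.6,0.218],
    [60,0,0,-0.6,0],
    [60,0,0,-0.6,0],
    [60,0,0,-0.4,0],
    [60,0,0,-0.28,0],
    [60,0,0,0,0],
    [60,0,0,0,0],
  ],
  newtons=30,
)

```text
clock: 4.2
position: [0.4844, -0.3009, 0.0548]
ee_rot: [1.912, 2.491, 0.0]
force: [-0.2, -0.3, -0.2]
width: 0.6
gripper_force: 0.0
```

Call:
apply_moves(
  commands=[
    [0,0,0.03,0,0],
    [0,0,0,0,0],
    [0,0,0,0,0],
    [0,0,0,0,0],
    [0,0,0,0,0],
    [0,0,0,0,0],
  ],
  newtons=30,
)

```text
clock: 4.95
position: [0.4837, -0.299, 0.054]
ee_rot: [1.914, 2.491, 0.0]
force: [-0.5, -0.5, 1.6]
width: 0.174
gripper_force: 30.0
```

Call:
apply_moves(
  commands=[
    [0,0,0,0.3,0],
    [0,0,0,0.6,0],
    [0,0,0,0.6,0],
    [0,0,0,0.3,0],
    [0,0,0,0,0],
    [0,0,0,0,0],
  ],
)

```text
clock: 5.7
position: [0.4833, -0.2986, 0.1616]
ee_rot: [-1.913, -2.491, -0.0]
force: [0.2, 0.2, -1.1]
width: 0.175
gripper_force: 30.0
```

Run:
```python
from h import *
s=observe(); im,d=imaging.get_image('wrist'); np.savez('w3.npz',im=im,d=d,p=s['position'],r=s['ee_rot']); print(s['position'],s['ee_rot'],s['force'])
cv2.imwrite('pics/w3.png',cv2.resize(im[150:270,240:400,::-1],None,fx=5,fy=5,interpolation=cv2.INTER_CUBIC))
print(np.round(d[190:250:3,310:330:3],3))
```

```text
[ 0.48327853 -0.29860248  0.16158658] [-1.91305305e+00 -2.49100173e+00 -8.00215991e-05] [ 0.19639939  0.19255084 -1.10645263]
[[0.286 0.285 0.287 0.309 0.317 0.315 0.303]
 [0.287 0.287 0.287 0.298 0.303 0.303 0.293]
 [0.289 0.288 0.288 0.288 0.294 0.293 0.288]
 [0.29  0.289 0.289 0.289 0.29  0.288 0.288]
 [0.291 0.289 0.29  0.291 0.29  0.29  0.29 ]
 [0.291 0.29  0.29  0.29  0.291 0.291 0.289]
 [0.291 0.293 0.291 0.291 0.291 0.291 0.291]
 [0.292 0.291 0.292 0.293 0.208 0.291 0.292]
 [0.293 0.293 0.294 0.205 0.202 0.204 0.21 ]
 [0.295 0.168 0.166 0.167 0.167 0.167 0.167]
 [0.165 0.162 0.162 0.162 0.162 0.162 0.161]
 [0.159 0.157 0.157 0.157 0.156 0.158 0.157]
 [0.155 0.153 0.153 0.154 0.153 0.153 0.153]
 [0.152 0.149 0.149 0.148 0.149 0.148 0.149]
 [0.147 0.145 0.144 0.145 0.146 0.146 0.144]
 [0.143 0.142 0.142 0.142 0.142 0.141 0.142]
 [0.141 0.14  0.141 0.141 0.14  0.14  0.141]
 [0.141 0.14  0.142 0.14  0.14  0.14  0.14 ]
 [0.141 0.141 0.139 0.141 0.14  0.14  0.14 ]
 [0.141 0.141 0.141 0.138 0.14  0.141 0.141]]
```

View pics/w3.png

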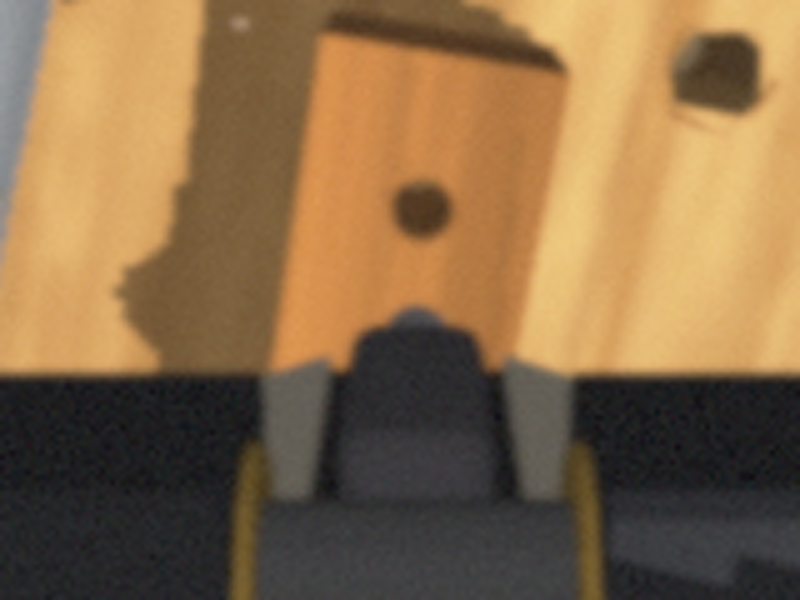

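The nose shows at crop (417,310), image (323.4,212). The vacated block hole is at crop (422,210), image (324.4,192), which serves as a calibration reference.

Run:
```python
from h import *
from scipy.spatial.transform import Rotation as Ro
t=np.load('w3.npz');s=dict(position=t['p'],ee_rot=t['r'])
h=world('wrist',t['d'],(324.4,192.0),state=s,z=.042)[0]
tip=world('wrist',t['d'],(323.4,212.2),state=s,z=t['p'][2]-.044)[0]
R=Ro.from_rotvec(t['r']).as_matrix()
print('hole',h,'in tool',R.T@(h-t['p']));print('nose edge',tip,'tool',R.T@(tip-t['p']))
t=np.load('w1.npz');s=dict(position=t['p'],ee_rot=t['r'])
l=world('wrist',0,(328.3,200.5),state=s,z=.054)[0];p=world('wrist',t['d'],(314.5,139.2),state=s,z=.0615)[0];q=world('wrist',0,(304.7,198),state=s,z=.043)[0]
print(l,p,q,[ (np.linalg.norm((a-p)[:2]),np.arctan2(*(a-p)[[1,0]])) for a in (l,q)])
```

```text
hole [ 0.48617473 -0.30017879  0.042     ] in tool [-0.00234553  0.00244157  0.11958412]
nose edge [ 0.4841552  -0.29660504  0.11758658] tool [0.0016759  0.00138081 0.04400049]
[0.61131227 0.03497448 0.054     ] [0.59224654 0.10793429 0.0615    ] [0.58199748 0.03374391 0.043     ] [(np.float64(0.07540979115042784), np.float64(-1.315193857727888)), (np.float64(0.07489497182355345), np.float64(-1.7080727305175987))]
```

Call:
apply_moves(
  commands=[
    [0,0.26,0.7,0,0],
    [0,0.26,0.7,0,0],
    [0,0.26,0.7,0,0],
    [0,0.26,0.7,0,0],
    [0,0.26,0.7,0,0],
    [0,0.26,0.7,0,0],
    [0,0.26,0.7,0,0],
    [0,0.27,0.7,0,0],
    [0,0,0,-0.5,0],
    [0,0,0,-0.4,0],
    [0,0,0,0,0],
    [0,0,0,0,0],
  ],
)

```text
clock: 7.25
position: [0.6093, 0.0367, 0.1083]
ee_rot: [1.914, 2.491, -0.0]
force: [0.9, 1.1, -0.7]
width: 0.174
gripper_force: 30.0
```

Run:
```python
from h import *
s=observe(); im,d=imaging.get_image('wrist'); np.savez('w4.npz',im=im,d=d,p=s['position'],r=s['ee_rot']); print(s['position'],s['ee_rot'],s['force'])
cv2.imwrite('pics/w4.png',cv2.resize(im[120:240,240:400,::-1],None,fx=5,fy=5,interpolation=cv2.INTER_CUBIC))
```

```text
[0.60927945 0.03671748 0.10827775] [ 1.91406480e+00  2.49092332e+00 -2.51371051e-04] [ 0.86770249  1.09902868 -0.67440156]
```

View pics/w4.png

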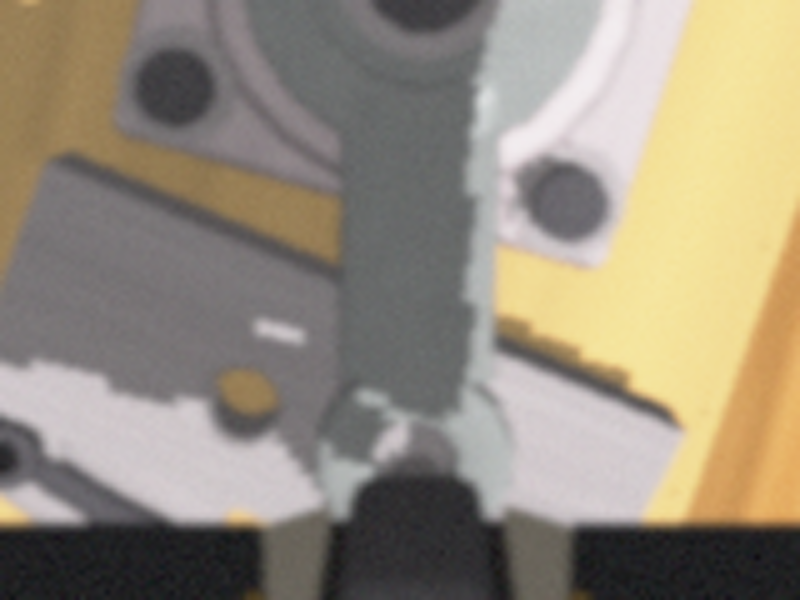

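The lug circle spans crop x 318–510, so its centre is at about 414. The nose is at about 417, so it is aligned. Descending gently.

Call:
apply_moves(
  commands=[
    [0,0,0,-0.1,0],
    [0,0,0,-0.07,0],
    [0,0,0,-0.04,0],
    [0,0,0,0,0],
    [0,0,0,0,0],
  ],
)

```text
clock: 7.92
position: [0.6091, 0.037, 0.0954]
ee_rot: [1.914, 2.491, 0.0]
force: [-0.0, -0.2, -0.1]
width: 0.172
gripper_force: 30.0
```

Call:
apply_moves(
  commands=[
    [0,0,0,-0.03,0],
    [0,0,0,-0.03,0],
    [0,0,0,0,0],
    [0,0,0,0,0],
  ],
)

```text
clock: 8.43
position: [0.6091, 0.037, 0.0918]
ee_rot: [1.914, 2.491, 0.0]
force: [-0.9, -0.4, -1.2]
width: 0.172
gripper_force: 30.0
```

Call:
apply_moves(
  commands=[
    [0,0,0,0,0],
    [0,-0.062,-0.011,0,0],
    [0,-0.061,-0.01,0,0],
    [0,-0.062,-0.008,0,0],
    [0,-0.061,-0.007,0,0],
    [0,-0.063,0,0,0],
    [0,-0.062,0,0,0],
    [0,-0.063,0.003,0,0],
    [0,0,0,0,0],
    [0,0,0,0,0],
  ],
  newtons=50,
)

```text
clock: 9.68
position: [0.5847, 0.0348, 0.0926]
ee_rot: [1.912, 2.489, 0.003]
force: [5.7, -0.8, -1.2]
width: 0.17
gripper_force: 50.0
```

Call:
apply_moves(
  commands=[
    [0,0,0,-0.05,0],
    [0,0,0,-0.05,0],
    [0,0,0,0,0],
    [0,0,0,0,0],
  ],
)

```text
clock: 10.18
position: [0.5851, 0.0343, 0.0869]
ee_rot: [1.912, 2.488, 0.004]
force: [6.1, -1.3, 1.3]
width: 0.17
gripper_force: 50.0
```

Call:
apply_moves(
  commands=[
    [0,-0.03,0.002,-0.01,0],
    [0,0,0,0,0],
    [0,0,0,0,0],
  ],
)

```text
clock: 10.55
position: [0.5844, 0.0344, 0.0869]
ee_rot: [1.911, 2.486, 0.006]
force: [8.5, -2.0, 3.7]
width: 0.17
gripper_force: 50.0
```

Call:
apply_moves(
  commands=[
    [0,-0.03,0.003,-0.01,0],
    [0,0,0,0,0],
    [0,0,0,0,0],
  ],
)

```text
clock: 10.92
position: [0.5832, 0.0345, 0.0867]
ee_rot: [1.91, 2.486, 0.007]
force: [8.5, -3.0, 5.5]
width: 0.172
gripper_force: 50.0
```

Call:
apply_moves(
  commands=[
    [0,-0.02,0.003,-0.01,0],
    [0,0,0,0,0],
    [0,0,0,0,0],
  ],
)

```text
clock: 11.3
position: [0.5827, 0.0346, 0.0866]
ee_rot: [1.91, 2.485, 0.009]
force: [8.5, -1.9, 8.3]
width: 0.17
gripper_force: 50.0
```

Call:
apply_moves(
  commands=[
    [0,-0.025,0.008,0.02,0],
    [0,0,0,0,0],
    [0,0,0,0,0],
  ],
)

```text
clock: 11.68
position: [0.5791, 0.0351, 0.0864]
ee_rot: [1.912, 2.487, 0.004]
force: [6.4, -1.7, 1.8]
width: 0.167
gripper_force: 50.0
```

Call:
apply_moves(
  commands=[
    [0,-0.02,0.005,0,0],
    [0,0,0,0,0],
    [0,0,0,0,0],
  ],
)

```text
clock: 12.05
position: [0.5781, 0.0354, 0.0864]
ee_rot: [1.911, 2.487, 0.004]
force: [7.1, -2.1, 1.7]
width: 0.17
gripper_force: 50.0
```

Call:
apply_moves(
  commands=[
    [0,-0.015,0.004,0,0],
    [0,0,0,0,0],
    [0,0,0,0,0],
  ],
)

```text
clock: 12.42
position: [0.5777, 0.0355, 0.0865]
ee_rot: [1.911, 2.486, 0.005]
force: [8.6, -2.4, -0.7]
width: 0.169
gripper_force: 50.0
```

Call:
apply_moves(
  commands=[
    [0,0.01,0,-0.03,0],
    [0,0,0,0,0],
    [0,0,0,0,0],
  ],
)

```text
clock: 12.8
position: [0.578, 0.0354, 0.0845]
ee_rot: [1.911, 2.486, 0.004]
force: [7.8, -2.0, -2.9]
width: 0.172
gripper_force: 50.0
```

It dropped below plate level without resistance, so the nose is in the hole. Continuing down.

Call:
apply_moves(
  commands=[
    [0,0,0,-0.05,0],
    [0,0,0,0,0],
    [0,0,0,0,0],
  ],
)

```text
clock: 13.18
position: [0.578, 0.0354, 0.0814]
ee_rot: [1.911, 2.486, 0.004]
force: [8.8, -2.9, -3.7]
width: 0.168
gripper_force: 50.0
```

Call:
apply_moves(
  commands=[
    [0,0,0,-0.05,0],
    [0,0,0,-0.03,0],
    [0,0,0,0,0],
    [0,0,0,0,0],
  ],
)

```text
clock: 13.68
position: [0.5781, 0.0353, 0.0767]
ee_rot: [1.911, 2.486, 0.004]
force: [9.1, -3.1, -1.9]
width: 0.172
gripper_force: 50.0
```

Call:
apply_moves(
  commands=[
    [0,0,0,-0.05,0],
    [0,0,0,-0.05,0],
    [0,0,0,-0.03,0],
    [0,0,0,0,0],
    [0,0,0,0,0],
  ],
)

```text
clock: 14.3
position: [0.5783, 0.0353, 0.0689]
ee_rot: [1.911, 2.486, 0.004]
force: [9.6, -2.9, -2.3]
width: 0.169
gripper_force: 50.0
```

Call:
apply_moves(
  commands=[
    [0,0,0,-0.04,0],
    [0,0,0,0,0],
    [0,0,0,0,0],
  ],
)

```text
clock: 14.68
position: [0.5783, 0.0353, 0.0665]
ee_rot: [1.911, 2.486, 0.004]
force: [8.9, -3.7, -2.5]
width: 0.172
gripper_force: 50.0
```

Call:
apply_moves(
  commands=[
    [0,0,0,-0.02,0],
    [0,0,0,0,0],
    [0,0,0,0,0],
  ],
)

```text
clock: 15.05
position: [0.5784, 0.0353, 0.066]
ee_rot: [1.911, 2.486, 0.005]
force: [6.2, -2.7, 6.2]
width: 0.17
gripper_force: 50.0
```

Call:
apply_moves(
  commands=[
    [0,0,0,-0.02,0],
    [0,0,0,0,0],
    [0,0,0,0,0],
  ],
)

```text
clock: 15.42
position: [0.5795, 0.0351, 0.0659]
ee_rot: [1.91, 2.484, 0.008]
force: [5.7, -3.3, 14.6]
width: 0.17
gripper_force: 50.0
```

Home: the collar is seated at TCP z 0.066, 20.7 mm below plate contact. I'll ease the load onto the plate before releasing.

Call:
apply_moves(
  commands=[
    [0,0.01,0,0.02,0],
    [0,0.01,0,0.005,0],
    [0,0.01,0,0,0],
    [0,0,0,0,0],
    [0,0,0,0,0],
  ],
)

```text
clock: 16.05
position: [0.5796, 0.0351, 0.066]
ee_rot: [1.912, 2.486, 0.004]
force: [6.0, -2.8, 4.1]
width: 0.172
gripper_force: 50.0
```

Call:
apply_moves(
  commands=[
    [0,0.02,-0.005,0,0],
    [0,0.02,-0.005,0,0],
    [0,0,0,0,0],
    [0,0,0,0,0],
  ],
)

```text
clock: 16.55
position: [0.5814, 0.0347, 0.066]
ee_rot: [1.912, 2.487, 0.003]
force: [4.2, -3.4, 7.3]
width: 0.172
gripper_force: 50.0
```

Call:
apply_moves(
  commands=[
    [0,0.02,0.01,0.01,0],
    [0,0.01,0,0,0],
    [0,0,0,0,0],
    [0,0,0,0,0],
  ],
)

```text
clock: 17.05
position: [0.5816, 0.0347, 0.066]
ee_rot: [1.914, 2.489, -0.0]
force: [1.4, -4.7, 7.0]
width: 0.175
gripper_force: 50.0
```

Call:
apply_moves(
  commands=[
    [0,0,-0.02,0.01,0],
    [0,0,0,0,0],
    [22,0,0,0,0],
    [26,0,0,0,0],
    [40,0,0,0,0],
    [50,0,0,0,0],
    [50,0,0,0,0],
  ],
)

```text
clock: 17.92
position: [0.5811, 0.0355, 0.0656]
ee_rot: [-1.913, -2.492, 0.0]
force: [-0.1, 0.5, 0.2]
width: 0.486
gripper_force: 0.0
```

Retreat straight up, then look.

Call:
apply_moves(
  commands=[
    [50,0,0,0.3,0],
    [50,0,0,0.6,0],
    [50,0,0,0.6,0],
    [50,0,0,0.6,0],
    [50,0,0.4,0.5,0],
    [50,0,0.4,0,0],
    [50,0,0,0,0],
    [50,0,0,0,0],
    [50,0,0,0,0],
  ],
)

```text
clock: 19.05
position: [0.5811, 0.082, 0.2217]
ee_rot: [1.916, 2.49, -0.001]
force: [0.7, -0.3, -0.0]
width: 0.5
gripper_force: 0.0
```

Run:
```python
from h import *
s=observe(); im,d=imaging.get_image('wrist'); print(s['position'])
v,u=np.mgrid[60:240,240:400]; uv=np.c_[u.ravel(),v.ravel()]; P=world('wrist',d,uv,state=s)
m=(abs(P[:,0]-.582)<.03)&(abs(P[:,1]-.034)<.03)&(P[:,2]>.085)&(P[:,2]<.13)
print(m.sum(),np.percentile(P[m,2],[5,50,95]),np.median(P[m],axis=0))
a=cv2.resize(im[80:240,220:420,::-1],None,fx=3,fy=3)
si,_=imaging.get_image('side'); b=cv2.resize(si[160:230,250:350,::-1],None,fx=2,fy=2)
o=np.zeros((480,800,3),np.uint8);o[:,:600]=a;o[:140,600:]=b; cv2.imwrite('pics/w5.png',o)
```

```text
[0.58112096 0.08200104 0.22171038]
363 [0.08871938 0.09499422 0.09654459] [0.58279128 0.03762754 0.09499422]
```

View pics/w5.png

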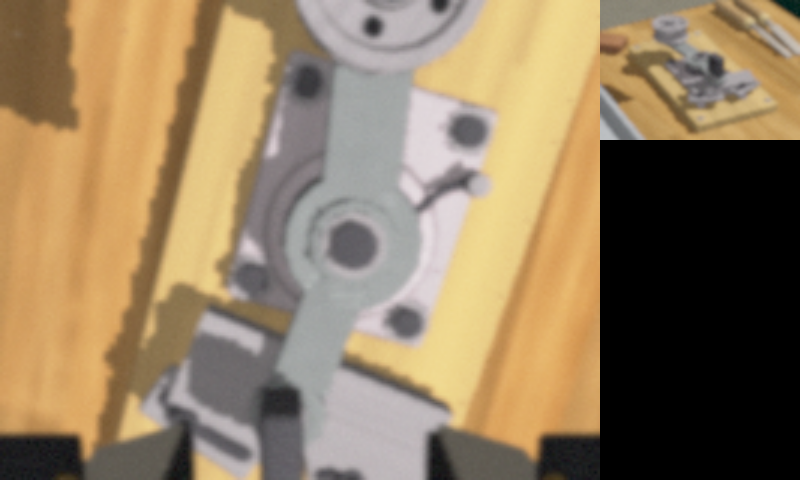

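The arm is swung back and the pin stands in the lug at crop (280,420). Its tab top is at z 0.095, which is the fully-home height (54 + 41 mm), with the gripper clear. Handing in.

```bash
python3 -c "
from cell import arm
print(arm.sign_off())"
```

```text
the job is handed in; nothing more can be done
None
```

The locking pin is fully home through the lug and lock plate, holding the swing arm back by itself; the job was handed in with about 19 s of the 72 s used, and nothing else on the bench was touched.

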